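# Seat the test block and hold the inspection mirror on its cross

### The job

The steel test block sits cocked in the nest of the viewing stand, one edge riding up on the spring jaw: press it down until it sits level in the nest. Then push the mirror's sprung lever down with the fingers until the small camera on the stand, looking into the mirror, sees the cross in the middle of the block's top centred in its picture (the brass needle on the side of the mirror's post shows where its view goes), and finish while still holding the lever there (let go and the mirror springs back). Leave the anvil, the loupe and the brass weight where they stand.

Things in the scene. Friction and masses are not known exactly. Their poses are not given: they have to be found in the camera images.
- cross (a point): Centre of the top of the test block, a loose plain steel disc 62 mm across, 11 mm thick, 0.26 kg, with a thin dark cross 22 mm wide in the middle of its top; z is the block's own up axis. At the start it leans 0.11 rad, its edge on the jaw side 7 mm too high. Pressed with 5 to 10 N about 18 mm from its centre on that side, it snaps past the jaw and lies level.
- nest_seat (a point): Middle of the flat floor the block belongs on, in the dark steel nest (102 x 80 mm) on the stand's rail, 14 mm above the bench; z up. Three fixed stops 6 mm high surround it; the brass spring jaw (8 mm high) is on its -x side, the block's high side, before a wall 11 mm high 58 mm from the centre. Seated, the block's top is 11 mm above this point.
- camera_lens (a point): Centre of the front glass of the small black camera on a post (housing 38 x 46 x 40 mm, 150 mm above the bench), fixed to the stand. It looks level along the stand at the centre of the mirror, 240 mm away.
- view (a point): Centre of the mirror face, on its hinge, 150 mm above the bench. x runs along the camera's line of sight after reflection, y along the hinge, z square to both, upward. The cross is centred in the picture when it lies on this x axis. A brass needle, 45 mm, outside the robot-side post, geared 2:1 to the mirror, shows x. At rest x falls 74 degrees below level, short of the block; lever down swings it outward.
- lever_pad (a point): Middle of the upper face of the round black pad (30 mm across, 6 mm thick) at the end of the mirror's lever, 100 mm from the hinge axis, on the side away from the camera. At rest it is 175 mm above the bench and the lever points 0.25 rad upward; pressing it down 1 mm turns the mirror about 0.01 rad.
- mirror: The hinged mirror with its lever: glass 60 mm square in a 68 mm black frame between two grey posts; origin at the glass centre, on the hinge. At rest the glass leans 37 degrees, facing down to nest and camera; body z is then up, y along the stand away from the camera. It turns about -x, 0 to 0.55 rad (0.16 to 0.34 needed). Spring at the pad: 1.8 N at rest, 3 N at 0.23 rad, 5 N at 0.53 rad.
- anvil_mid (a point): Bystander: middle of a loose steel spot anvil, 39 mm across, 40 mm high.
- loupe_mid (a point): Bystander: middle of a loose black loupe, 39 mm across, 32 mm high.
- weight_mid (a point): Bystander: middle of a loose brass check weight with a knob, 38 mm across, 28 mm high.
There are look-alikes about, which are no part of the job. Leave any blue or pink look-alike of the part that bears cross alone.

How it is judged (in metres and radians):
On the way, in this order (a step that is already met when the one before it is completed fails the run):
1. the block is pressed level into its nest (angle between cross's own z axis and vertical below 0.03 rad and z of cross in the frame of nest_seat below 0.0128 m and horizontal distance between cross and nest_seat below 0.004 m), for 0.3 s.
2. the camera sees the cross through the mirror, the lever held by the fingers (all of step 1 and z of cross in the frame of view between -0.012 and 0.012 m and x of cross in the frame of view above 0.05 m and contact force between the fingers and mirror above 0.5 N and velocity of joint mirror between -0.1 and 0.1 rad/s), for 0.3 s.
At the end, for the whole second after the job is handed in: The block lies level (within 0.03 rad) on the nest floor, centred within 4 mm; the reflected line of sight passes within 12 mm of the cross (square to the line, in the upright plane of the stand); the fingers press on the mirror or lever with over 0.5 N and the mirror is still (all of step 2); the arm keeps its last pose, push and grip.
It fails at once if the spot anvil is moved more than 30 mm (distance of anvil_mid from where it was at the start of the episode above 0.03 m).
It fails at once if the loupe is moved more than 30 mm (distance of loupe_mid from where it was at the start of the episode above 0.03 m).
It fails at once if the brass weight is moved more than 30 mm (distance of weight_mid from where it was at the start of the episode above 0.03 m).
It also fails if it takes over 42 s, if anything falls off the work surface, if the arm or the gripper's body presses on something with over 40 N, if the wrist force passes 120 N, or if a joint passes its speed limit or range.

### The arm

A 6-joint arm with a two-finger parallel gripper is mounted at the origin on a cart in front of the work surface, level with it; the furniture and walls round the work are solid. World frame = base frame: x ahead of the robot, y to its left, z up, the work surface at z = 0. Lengths are in mm, angles in rad, forces in N, time in s.
With the tool pointing down it reaches from about 350 to 975 mm from the base axis. Payload 4.9 kg.
Tool frame: the origin (TCP) lies midway between the tips of the shut fingers; the grasp point (between the pads) lies 19 mm behind it; z points along the fingers, y is the direction in which the jaws open and shut (so a half turn about z gives the same grasp; the last joint's range is limited). The gripper opens to 85 mm and grips with 20 to 120 N. Pads are 22 mm wide; open, the fingers measure 114 mm over their backs; the gripper's body (76 mm by 85 mm) begins 54 mm behind the grasp point. The pads swing forward as they close: fully open they stand 13 mm farther back than shut.
Start: joints at [1.086, 0.053, 1.613, -0, 1.476, -0.119], TCP at [223.549, 583.633, 206.304] pointing down, gripper open.
Joint ranges: [-3.01, 3.01], [-1.01, 2.22], [0.06, 2.58], [-1.02, 4.17], [0.09, 2.62], [-3.14, 3.14]. Speed limits (rad/s): [2.57, 2.57, 3.14, 3.14, 3.14, 3.14].

### API

Orientations are given as a unit quaternion [w, x, y, z].
In Python, from cell import r, camera, finish_job, spotter gives the robot as it stands.
- The arm moves only by the tool carry_out, never from a script. Its argument "plan" is one flat list of numbers, 5 for each row, row after row: the finger opening in mm, from 0 to 85.4, then the shift along the tool's x, y, z in mm, then the turn about the tool's z in degrees. In form: [gripper, tx, ty, tz, twist, gripper, tx, ty, tz, twist, ...]. A call has 1 to 5 rows; each row shifts and turns the commanded pose from where the row before left it, along the tool's axes as they then stand; what a row does not reach is not made up. A row lasts 1/10 s, in which the tool goes at most 50 mm and 8.59 degrees, less where a joint would pass 70% of its speed; a pose out of reach is approached as far as the arm can. A call is refused whole if a number of a shift passes 50 or a number of a turn 8.59, either way. A call with a gripper value outside its range is refused whole. The fingers move at their own pace and stop on an object; "force" is the grip in N (left out, the last holds). Time passes only in rows, so rows that do not move let the fingers close. It gives the time, the measured TCP pose, the force and the opening at its end, in the units of the state.
- r.state(): the state, without advancing time (a new reading comes with each control period).
- camera(name): name is "scene" or "top"; returns a dict with "img" (384x512x3 uint8, blue, green, red), "z_map" (384x512 float32, mm along the optical axis (not along the pixel's ray), 0 where there is no reading), "fx", "fy", "cx", "cy" (pixels), "rvec" (rotation vector, rad) and "tvec" (3), from world to camera coordinates, as OpenCV has them. Camera axes: x right, y down, z forward; pixel columns grow to the right and rows downward; lengths in mm; the calibration is good to about 2 mm. A picture is of the moment at which its call begins.
- finish_job(): hands the job in, once; it reports no verdict.
Trained networks look in the newest picture that a camera, given by its name, has taken for a name from the list of things; names that differ only in an ending like _2 or _b are one class to them, and where a whole thing is asked for, a point or a joint stands for the part that bears it (a point fixed in the world has none). Each returns a list of dicts, best first, with "score" (0 to 1); they miss things now and then, are a little off and sometimes report something else, mostly with a low value. They report only what shows in the picture. A call takes as long as a camera call. They do not tell look-alikes from the thing itself.
- spotter.outline_of(camera, query): "region" (384x512 bool, what is visible of it) and "at" ([column, row] in pixels, amid what is visible of it).
The state is a dict: "clock": time; "joints": joint angles; "joint_vel": joint speeds; "effort": joint torques, N m; "eef_pos": TCP position; "ee_rot": TCP orientation; "ft_force": force on the tool from outside, world axes, zero at the start; "torque": the same for the moment, N m; "gripper_width": finger opening in mm.
Only numpy, scipy, OpenCV 4.12 (cv2) and the standard library are available. Lean on these libraries where they do the work, as an engineer would, in place of code of your own. Each camera call takes 0.05 s, during which the arm holds its last target.

## Working session

There is one attempt and no reset: what is moved stays moved. The work goes in short steps, Python scripts to look and compute and a tool call to move; the robot and the scene stay as the last step left them, time stands still between calls to the robot, and variables do not carry over. Pictures are saved under pics/ and viewed, and the job is handed in when it is done.

Besides the shell and the picture viewer there is one more tool, called after "Request:" as a command line: name --argument value ..., lists and objects as JSON in quotes. carry_out: Moves the arm, as the interface text tells. Its arguments: {"type":"object","properties":{"plan":{"type":"array","items":{"type":"number"}},"force":{"type":"number"}},"required":["plan"]}

```bash
mkdir -p pics; cat > h.py <<'E'
import numpy as np, cv2
from cell import r, camera, finish_job, spotter
def world(c,u,v,z=None):
    R,_=cv2.Rodrigues(np.array(c["rvec"],float)); t=np.array(c["tvec"],float).reshape(3)
    zz=c["z_map"][int(round(v)),int(round(u))] if z is None else z
    p=np.array([(u-c["cx"])/c["fx"]*zz,(v-c["cy"])/c["fy"]*zz,zz])
    return R.T@(p-t)
def cloud(c):
    R,_=cv2.Rodrigues(np.array(c["rvec"],float)); t=np.array(c["tvec"],float).reshape(3)
    v,u=np.mgrid[0:384,0:512]; z=c["z_map"]
    P=np.stack([(u-c["cx"])/c["fx"]*z,(v-c["cy"])/c["fy"]*z,z],-1)
    return (P-t)@R
def proj(c,p):
    return cv2.projectPoints(np.array(p,float).reshape(-1,3),np.array(c["rvec"],float),np.array(c["tvec"],float),np.array([[c["fx"],0,c["cx"]],[0,c["fy"],c["cy"]],[0,0,1.]]),None)[0].reshape(-1,2)
E
python3 - <<'E'
from h import *
s=r.state(); print({k:np.round(v,3) for k,v in s.items()})
for n in("scene","top"):
    c=camera(n); cv2.imwrite(f"pics/{n}0.png",cv2.resize(c["img"],(800,600)))
    np.savez(f"{n}0.npz",**c)
    P=cloud(c)
    for q in("cross","nest_seat","camera_lens","lever_pad","mirror","anvil_mid","loupe_mid","weight_mid"):
        try:
            for d in spotter.outline_of(n,q)[:3]:
                m=d["region"]&(c["z_map"]>0); print(n,q,round(d["score"],2),np.round(d["at"]),m.sum(),np.round(np.median(P[m],0)),np.round(world(c,*d["at"])))
        except Exception as e: print(n,q,e)
E
```

```text
{'clock': np.float64(0.0), 'joints': array([ 1.086,  0.053,  1.614, -0.   ,  1.476, -0.119]), 'joint_vel': array([-0.   ,  0.   ,  0.   , -0.001,  0.001,  0.001]), 'effort': array([ 2.0000e-03, -3.9367e+01, -3.7018e+01,  0.0000e+00,  7.0000e-03,
       -0.0000e+00]), 'eef_pos': array([223.246, 583.046, 205.051]), 'ee_rot': array([-0.   ,  0.182,  0.983, -0.001]), 'ft_force': array([-0.399, -0.437, -0.575]), 'torque': array([ 0.05 , -0.028,  0.031]), 'gripper_width': np.float64(85.26)}
scene cross 0.82 [340. 253.] 454 [ 538. -650.   10.] [ 530. -649.   10.]
scene cross 0.68 [359. 289.] 553 [ 463. -721.   10.] [ 451. -722.   13.]
scene cross 0.57 [223. 220.] 349 [ 485. -346.   27.] [ 477. -349.   32.]
scene nest_seat 0.91 [226. 233.] 585 [ 458. -364.   14.] [ 453. -370.   17.]
scene camera_lens 0.71 [256. 220.] 3958 [ 495. -433.   11.] [ 543. -408.   -4.]
scene lever_pad 0.82 [179. 168.] 304 [ 469. -233.  173.] [ 617. -113.    8.]
scene mirror 0.76 [177. 166.] 410 [ 471. -217.  171.] [ 609. -112.   19.]
scene anvil_mid 0.64 [183. 233.] 221 [ 391. -277.   30.] [ 393. -283.   31.]
scene loupe_mid 0.71 [217. 199.] 223 [ 557. -279.   20.] [ 550. -286.   14.]
scene weight_mid 0.74 [277. 260.] 217 [ 431. -528.   15.] [ 431. -526.   22.]
top cross 0.81 [361. 206.] 328 [ 467. -715.   11.] [ 463. -714.   13.]
top cross 0.66 [235. 196.] 346 [ 490. -339.   29.] [ 489. -333.   30.]
top cross 0.61 [242. 202.] 499 [ 464. -356.   15.] [ 473. -355.   28.]
top nest_seat 0.66 [238. 202.] 534 [ 464. -353.   15.] [ 473. -344.   30.]
top camera_lens 0.67 [259. 194.] 2654 [ 494. -402.   11.] [ 500. -404.   10.]
top lever_pad 0.6 [196. 198.] 562 [ 473. -235.  169.] [ 468. -239.  157.]
top lever_pad 0.29 [258. 192.] 2779 [ 493. -399.   11.] [ 506. -401.    8.]
top mirror 0.57 [195. 197.] 552 [ 473. -237.  170.] [ 473. -237.  155.]
top loupe_mid 0.5 [220. 170.] 76 [ 563. -275.   30.] [ 566. -287.   35.]
```

View pics/scene0.png

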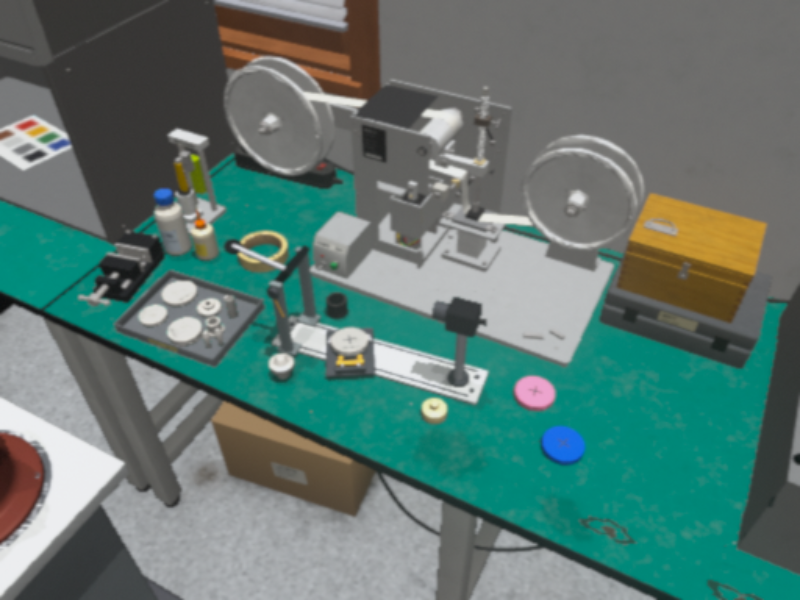

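View pics/top0.png

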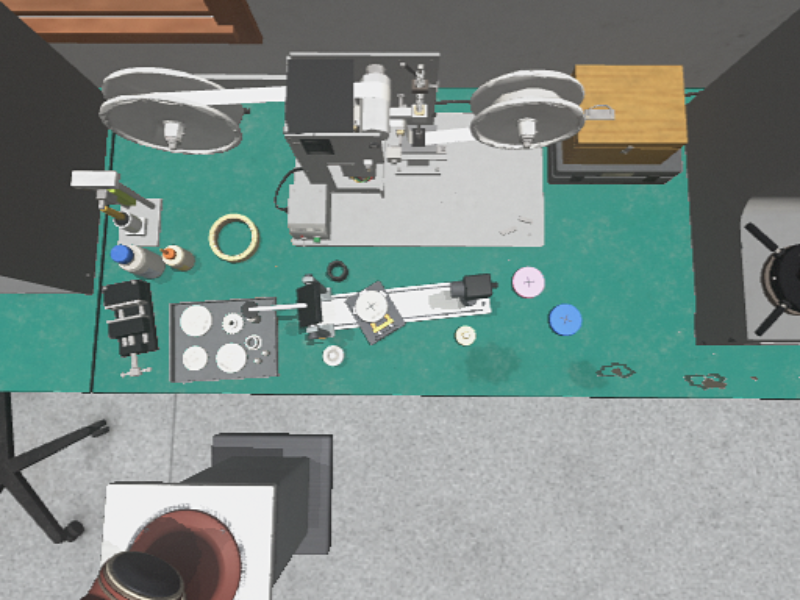

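```bash
python3 - <<'E'
import numpy as np,cv2
a=np.load("scene0.npz");b=np.load("top0.npz")
A=cv2.resize(a["img"][130:290,140:330],None,fx=4,fy=3.7,interpolation=cv2.INTER_CUBIC)
B=cv2.resize(b["img"][140:260,170:320],None,fx=5,fy=5,interpolation=cv2.INTER_CUBIC)
cv2.imwrite("pics/sz0.png",A);cv2.imwrite("pics/tz0.png",B)
E
```

```text
(no output)
```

View pics/sz0.png

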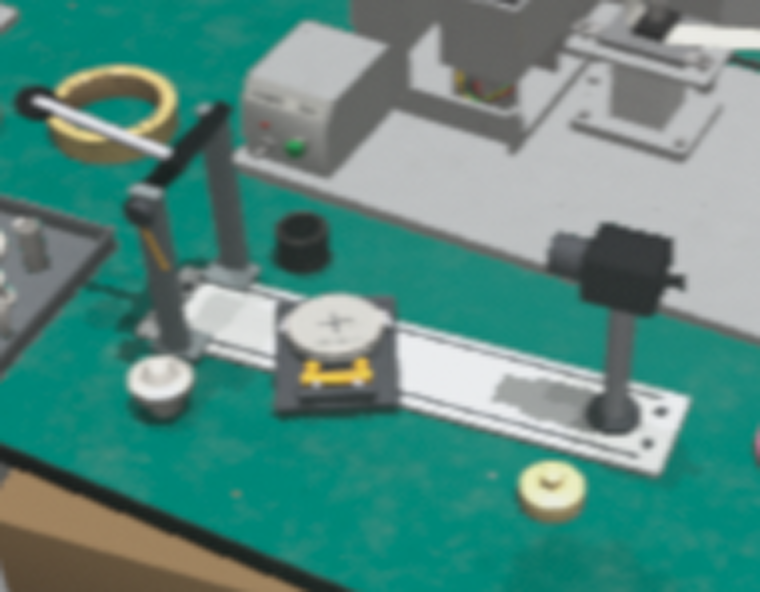

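View pics/tz0.png

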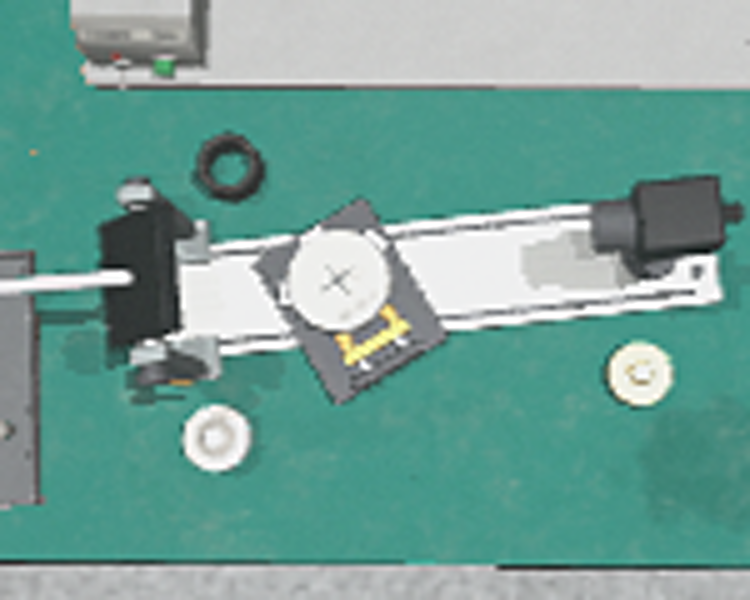

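The views show the block (top-zoom 338,278) cocked in the nest, with the yellow jaw to its lower right. The mirror and its lever are on the left and the camera is on the right. Pink and blue discs, the look-alikes, lie farther right. Next I measure positions.

```bash
python3 - <<'E'
from h import *
S=dict(np.load("scene0.npz"));T=dict(np.load("top0.npz"))
def tri(us,ut):
    Ps=[]
    for c in(S,T):
        R,_=cv2.Rodrigues(c["rvec"]);K=np.array([[c["fx"],0,c["cx"]],[0,c["fy"],c["cy"]],[0,0,1.]]);Ps.append(K@np.c_[R,np.ravel(c["tvec"])])
    X=cv2.triangulatePoints(Ps[0],Ps[1],np.array(us,float),np.array(ut,float)).ravel();X=X[:3]/X[3]
    return X, proj(S,X)[0]-us, proj(T,X)[0]-ut
s=lambda u,v:(140+u/4-.4,130+v/3.7-.4); t=lambda u,v:(170+u/5-.4,140+v/5-.4)
for n,a,b in[("cross",s(335,322),t(338,278)),("jawmid",s(337,374),t(375,338)),("pad",s(36,103),(160,198))]:
    X,e,f=tri(a,b);print(n,np.round(X,1),np.round(e,1),np.round(f,1))
PT=cloud(T);PS=cloud(S)
print("camT",np.round(-cv2.Rodrigues(T["rvec"])[0].T@T["tvec"].ravel()),"fx",T["fx"])
# pad/lever: high points
for n,P,c in(("T",PT,T),("S",PS,S)):
    m=(P[...,2]>140)&(P[...,2]<200)&(P[...,0]>380)&(P[...,0]<560)&(P[...,1]<-100)&(P[...,1]>-300)
    q=P[m]
    for y in range(-290,-100,10):
        k=q[(q[:,1]>=y)&(q[:,1]<y+10)]
        if len(k):print(n,y,len(k),"x",np.round([k[:,0].min(),np.median(k[:,0]),k[:,0].max()]),"z",np.round([k[:,2].min(),np.median(k[:,2]),k[:,2].max()]))
    # block plane
    g=c["img"].astype(int);bright=(g.min(-1)>140)
    k=P[(np.hypot(P[...,0]-487,P[...,1]+340)<40)&(P[...,2]>19)&(P[...,2]<40)&bright]
    A=np.c_[k[:,:2]-[487,-340],np.ones(len(k))];co=np.linalg.lstsq(A,k[:,2],rcond=None)[0]
    res=k[:,2]-A@co; print(n,"block",len(k),"cen",np.round((k.min(0)+k.max(0))/2,1),k.mean(0).round(1),"plane",co.round(3),res.std().round(2),"tilt",np.hypot(*co[:2]).round(3))
    m=(P[...,2]>120)&(P[...,2]<190)&(P[...,0]>440)&(P[...,0]<600)&(P[...,1]<-400)&(P[...,1]>-600)
    print(n,"cam",P[m].min(0).round(),P[m].max(0).round(),np.median(P[m],0).round())
E
```

```text
cross [ 493.1 -339.8   23.6] [-0.2  0. ] [ 0.2 -0.1]
jawmid [ 457.4 -362.1   16.2] [-0.1  0. ] [ 0.1 -0.1]
pad [ 467.7 -149.   169.3] [-0.1 -0. ] [ 0.1 -0.1]
camT [ 374. -421. 1082.] fx 352.27921823360225
T -270 86 x [435. 472. 515.] z [142. 180. 185.]
T -260 125 x [422. 468. 525.] z [146. 176. 184.]
T -250 125 x [422. 479. 532.] z [142. 163. 176.]
T -240 86 x [444. 482. 531.] z [140. 154. 163.]
T -230 37 x [466. 480. 511.] z [140. 148. 163.]
T -220 18 x [471. 474. 480.] z [156. 162. 164.]
T -210 10 x [471. 474. 476.] z [162. 165. 167.]
T -200 15 x [469. 473. 476.] z [162. 167. 170.]
T -190 15 x [468. 471. 476.] z [164. 167. 171.]
T -180 12 x [467. 470. 473.] z [168. 171. 173.]
T -170 15 x [459. 470. 475.] z [170. 173. 176.]
T -160 42 x [454. 467. 480.] z [170. 174. 178.]
T -150 42 x [454. 467. 480.] z [173. 177. 179.]
T -140 12 x [459. 468. 475.] z [175. 178. 181.]
T block 359 cen [ 485.9 -338.7   27.7] [ 490.4 -339.6   28.2] plane [-0.057 -0.032 28.399] 2.94 tilt 0.065
T cam [ 491. -564.  137.] [ 531. -483.  175.] [ 509. -522.  169.]
S -280 23 x [446. 459. 489.] z [171. 176. 182.]
S -270 138 x [420. 460. 513.] z [142. 176. 183.]
S -260 83 x [419. 438. 525.] z [140. 157. 181.]
S -250 25 x [418. 451. 521.] z [141. 157. 163.]
S -240 25 x [452. 477. 525.] z [147. 154. 161.]
S -230 16 x [470. 473. 504.] z [142. 157. 162.]
S -220 13 x [469. 472. 478.] z [155. 159. 163.]
S -210 16 x [468. 471. 478.] z [156. 161. 165.]
S -200 12 x [466. 471. 473.] z [160. 164. 166.]
S -190 17 x [467. 470. 475.] z [159. 166. 169.]
S -180 17 x [464. 467. 471.] z [162. 169. 173.]
S -170 24 x [455. 465. 479.] z [166. 171. 174.]
S -160 38 x [453. 466. 483.] z [167. 173. 176.]
S -150 30 x [455. 466. 480.] z [172. 175. 178.]
S -140 2 x [465. 468. 470.] z [174. 175. 175.]
S block 314 cen [ 490.7 -342.3   26. ] [ 488.8 -343.9   26.9] plane [-0.101 -0.061 26.864] 1.82 tilt 0.118
S cam [ 488. -568.  128.] [ 529. -488.  172.] [ 497. -531.  161.]
```

```bash
python3 - <<'E'
import numpy as np,cv2
b=np.load("top0.npz")
B=cv2.resize(b["img"][160:235,140:220],None,fx=9,fy=8,interpolation=cv2.INTER_CUBIC)
cv2.imwrite("pics/tz1.png",B)
E
```

```text
(no output)
```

View pics/tz1.png

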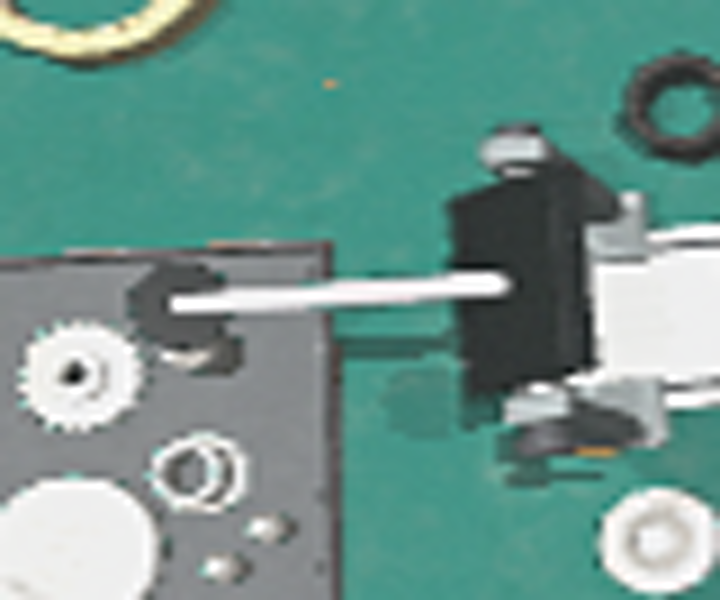

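Request:
carry_out --plan '[0,0,0,-12,-7,0,0,0,-12,-7,0,0,0,-12,-7,0,-20,-40,0,0,0,-20,-40,0,0]' --force 40

```text
clock: 1.4
eef_pos: [263.8, 503.4, 242.8]
ee_rot: [0.0, -0.002, 1.0, 0.0]
ft_force: [0.7, 0.2, 0.3]
gripper_width: 12.3
```

Request:
carry_out --plan '[0,-20,-44,0,0,0,-20,-44,0,0,0,-20,-44,0,0,0,-20,-44,0,0,0,-20,-44,0,0]'

```text
clock: 1.9
eef_pos: [364.2, 282.0, 242.6]
ee_rot: [0.001, -0.001, 1.0, 0.0]
ft_force: [0.9, -0.2, 0.6]
gripper_width: 0.1
```

Request:
carry_out --plan '[0,-10,-48,0,0,0,-10,-48,0,0,0,-10,-48,0,0,0,-10,-48,0,0,0,-10,-48,0,0]'

```text
clock: 2.4
eef_pos: [414.0, 41.9, 242.7]
ee_rot: [0.001, -0.0, 1.0, -0.0]
ft_force: [0.5, 0.5, 0.3]
gripper_width: -0.2
```

Request:
carry_out --plan '[0,-5,-49,0,0,0,-5,-49,0,0,0,-5,-49,0,0,0,-5,-49,0,0,0,-5,-49,0,0]'

```text
clock: 2.9
eef_pos: [438.9, -203.4, 242.6]
ee_rot: [0.001, -0.0, 1.0, -0.0]
ft_force: [1.1, -0.1, -0.3]
gripper_width: 0.1
```

Request:
carry_out --plan '[0,-10,-40,0,0,0,-10,-40,0,0,0,-10,-40,0,0,0,-7.5,-26,0,0,0,0,0,30,0]'

```text
clock: 3.4
eef_pos: [479.0, -352.4, 216.8]
ee_rot: [0.003, 0.001, 1.0, -0.004]
ft_force: [-0.4, 0.4, 1.4]
gripper_width: 0.2
```

Request:
carry_out --plan '[0,0,0,50,0,0,0,0,50,0,0,0,0,40,0,0,0,0,20,0,0,0,0,0,0]'

```text
clock: 3.9
eef_pos: [474.1, -344.8, 47.7]
ee_rot: [-0.003, -0.0, 1.0, 0.003]
ft_force: [0.2, -0.3, -0.1]
gripper_width: 0.4
```

```bash
python3 - <<'E'
from h import *
s=r.state(); print(s["eef_pos"].round(1) if hasattr(s["eef_pos"],"round") else s["eef_pos"],s["ft_force"])
c=camera("scene");d=camera("top")
A=cv2.resize(c["img"][150:290,150:300],(800,600),interpolation=cv2.INTER_CUBIC);cv2.imwrite("pics/s1.png",A)
A=cv2.resize(d["img"][140:260,170:320],(750,600),interpolation=cv2.INTER_CUBIC);cv2.imwrite("pics/t1.png",A)
E
```

```text
[ 474.1 -344.8   47.7] [ 0.18743328 -0.26031128 -0.07310703]
```

View pics/s1.png

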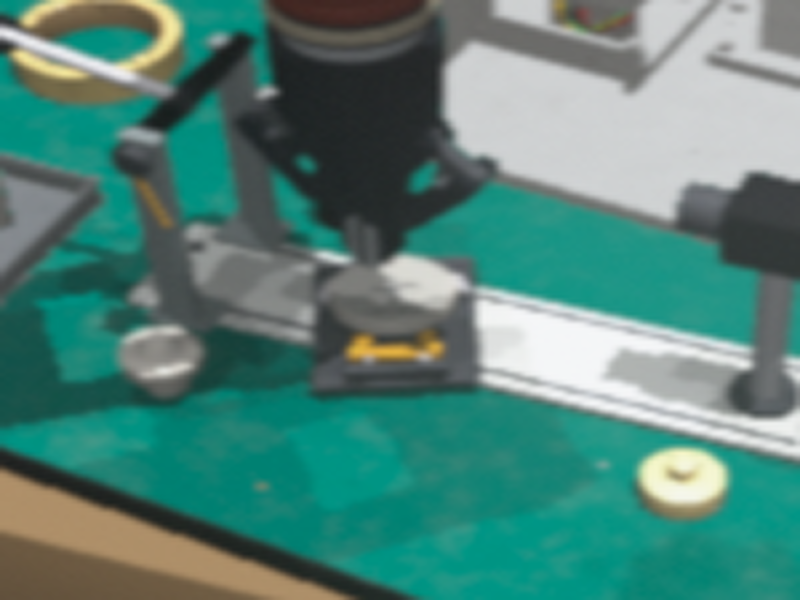

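View pics/t1.png

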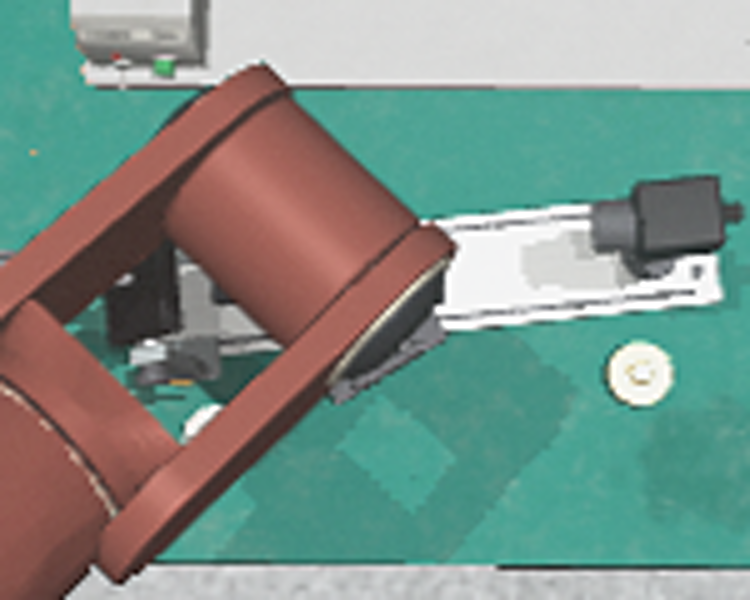

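The scene zoom shows the shut fingers over the block near (365,240), on the jaw side of its centre. The wrist is clear of the mirror and camera.

```bash
python3 - <<'E'
from h import *
s=r.state(); print(s["clock"],np.round(s["eef_pos"],1),np.round(s["ft_force"],2))
E
```

```text
4.0 [ 477.  -347.5   52.9] [-1.05 -0.33  0.59]
```

Request:
carry_out --plan '[0,0,-2,8,0,0,0,0,7,0,0,0,0,4,0,0,0,0,0,0,0,0,0,0,0]'

```text
clock: 4.5
eef_pos: [476.7, -349.2, 33.4]
ee_rot: [0.0, -0.0, 1.0, -0.0]
ft_force: [0.6, -0.6, -0.3]
gripper_width: 0.4
```

Request:
carry_out --plan '[0,0,0,2,0,0,0,0,1,0,0,0,0,1,0,0,0,0,0,0]'

```text
clock: 4.9
eef_pos: [476.6, -349.1, 29.1]
ee_rot: [-0.0, -0.0, 1.0, 0.0]
ft_force: [0.6, -0.8, -0.1]
gripper_width: -0.3
```

Request:
carry_out --plan '[0,0,0,1,0,0,0,0,1,0,0,0,0,0,0]'

```text
clock: 5.2
eef_pos: [476.6, -349.1, 27.1]
ee_rot: [-0.0, -0.0, 1.0, 0.0]
ft_force: [0.5, 0.1, -0.7]
gripper_width: 0.1
```

Request:
carry_out --plan '[0,0,0,1,0,0,0,0,0.5,0,0,0,0,0,0]'

```text
clock: 5.5
eef_pos: [476.7, -349.1, 25.7]
ee_rot: [-0.0, -0.0, 1.0, 0.0]
ft_force: [0.6, 0.1, -0.4]
gripper_width: -0.0
```

```bash
python3 - <<'E'
from h import *
s=r.state(); print(s["clock"],np.round(s["eef_pos"],1),np.round(s["ft_force"],2))
c=camera("scene")
A=cv2.resize(c["img"][190:260,180:270],(800,600),interpolation=cv2.INTER_CUBIC);cv2.imwrite("pics/s2.png",A)
E
```

```text
5.5 [ 476.7 -349.1   25.7] [ 0.62  0.08 -0.38]
```

View pics/s2.png

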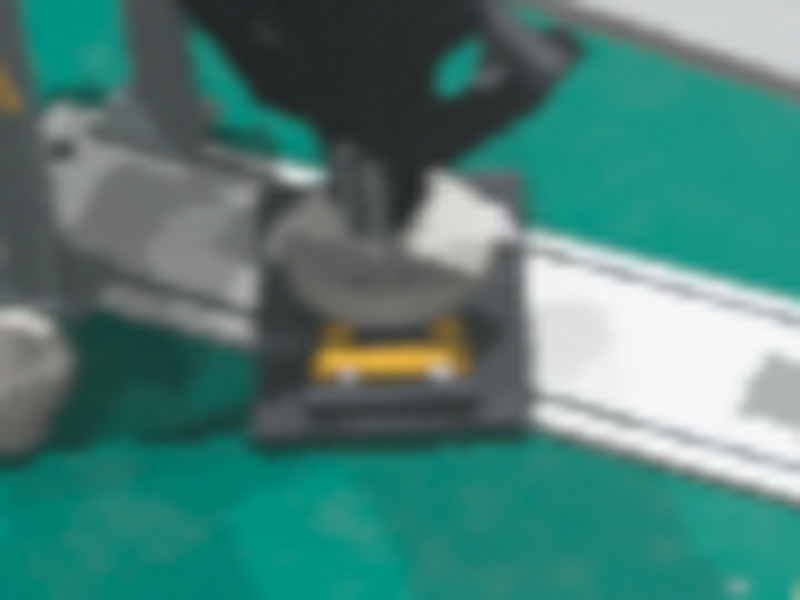

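```bash
python3 - <<'E'
from h import *
S=dict(np.load("scene0.npz"))
p=proj(S,[[476.7,-349.1,25.7],[491.5,-340,27],[476.7+11,-349.1,25.7],[476.7-11,-349.1,25.7],[476.7,-349.1,60]])
print(p.round(1), ((p-[180,190])*[8.89,8.57]).round())
E
```

```text
[[223.  221.4]
 [222.9 216.2]
 [225.2 218.7]
 [220.8 224.3]
 [222.2 212.2]] [[382. 270.]
 [381. 224.]
 [401. 246.]
 [363. 294.]
 [375. 191.]]
```

```bash
python3 - <<'E'
from h import *
c=camera("scene");P=cloud(c);S=dict(np.load("scene0.npz"))
for u in (220,223,226):
    for v in range(206,236,2):
        print(u,v,P[v,u].round(0),c["img"][v,u],"old",cloud(S)[v,u].round(0) if v>212 else "")
A=cv2.resize(c["img"][200:240,200:250],(800,600),interpolation=cv2.INTER_NEAREST);A=np.clip(A*1.6,0,255).astype(np.uint8);cv2.imwrite("pics/s3.png",A)
E
```

```text
220 206 [ 471. -348.   87.] [47 47 41] old 
220 208 [ 466. -351.   86.] [63 62 58] old 
220 210 [ 465. -351.   80.] [76 76 71] old 
220 212 [ 466. -350.   72.] [72 72 67] old 
220 214 [ 467. -349.   63.] [71 71 66] old [ 494. -330.   27.]
220 216 [ 466. -349.   56.] [75 75 71] old [ 488. -334.   28.]
220 218 [ 481. -338.   29.] [102 104 101] old [ 481. -338.   29.]
220 220 [ 476. -340.   27.] [93 95 93] old [ 476. -341.   28.]
220 222 [ 468. -346.   31.] [85 87 85] old [ 470. -345.   28.]
220 224 [ 462. -349.   30.] [ 99 103 102] old [ 462. -349.   30.]
220 226 [ 461. -349.   23.] [105 109 109] old [ 459. -351.   27.]
220 228 [ 462. -348.   14.] [67 76 79] old [ 463. -347.   13.]
220 230 [ 459. -350.   11.] [ 54 101 124] old [ 459. -350.   11.]
220 232 [ 448. -357.   18.] [ 77 169 215] old [ 448. -357.   17.]
220 234 [ 443. -360.   17.] [ 92 105 113] old [ 442. -361.   19.]
223 206 [ 465. -361.   98.] [43 44 38] old 
223 208 [ 465. -360.   91.] [48 49 43] old 
223 210 [ 468. -358.   80.] [61 61 55] old 
223 212 [ 468. -357.   73.] [69 69 64] old 
223 214 [ 468. -357.   66.] [71 71 66
[... 857 characters left out ...]
. -364.   66.] [77 79 76] old [ 501. -344.   28.]
226 216 [ 472. -363.   57.] [127 130 129] old [ 494. -348.   30.]
226 218 [ 489. -351.   28.] [161 165 164] old [ 486. -353.   32.]
226 220 [ 482. -355.   29.] [106 109 107] old [ 482. -355.   29.]
226 222 [ 475. -359.   30.] [88 91 88] old [ 478. -358.   27.]
226 224 [ 469. -363.   31.] [103 106 107] old [ 469. -363.   31.]
226 226 [ 467. -364.   25.] [103 106 106] old [ 468. -363.   24.]
226 228 [ 470. -362.   14.] [67 70 66] old [ 471. -360.   12.]
226 230 [ 458. -369.   21.] [ 62 119 148] old [ 461. -367.   17.]
226 232 [ 455. -370.   18.] [ 66 168 215] old [ 454. -371.   19.]
226 234 [ 445. -377.   24.] [72 87 93] old [ 448. -375.   20.]
```

View pics/s3.png

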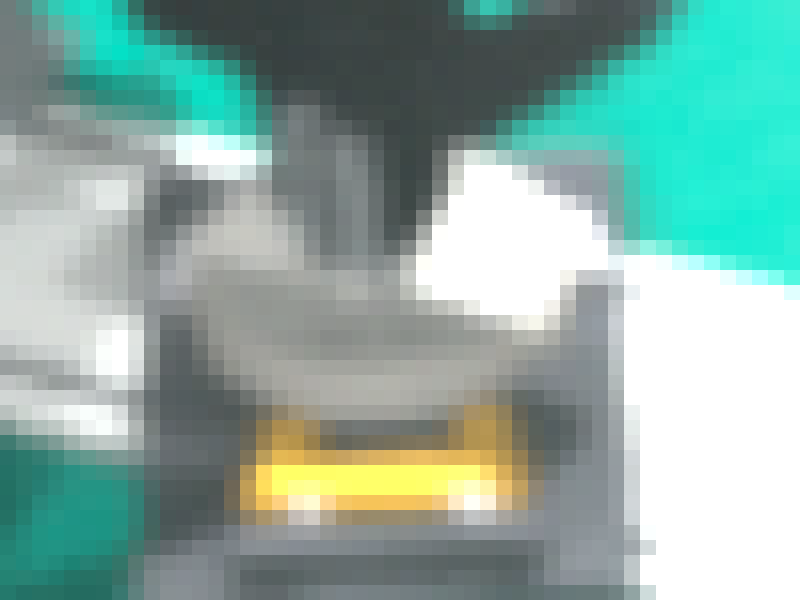

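The depth picture puts the fingertips about 20 mm above the block, even though the reported TCP is z 25.7. I keep descending gently and watch the force.

Request:
carry_out --plan '[0,0,1.5,2,0,0,0,1,2,0,0,0,0,1,0,0,0,0,0,0]'

```text
clock: 6.0
eef_pos: [476.5, -346.5, 20.4]
ee_rot: [-0.0, -0.0, 1.0, 0.0]
ft_force: [0.5, -0.3, 0.6]
gripper_width: 0.2
```

Request:
carry_out --plan '[0,0,0,1,0,0,0,0,1,0,0,0,0,0,0]'

```text
clock: 6.3
eef_pos: [476.6, -346.6, 18.6]
ee_rot: [-0.0, -0.0, 1.0, 0.0]
ft_force: [-0.6, 0.2, -0.1]
gripper_width: 0.2
```

Request:
carry_out --plan '[0,0,0,1,0,0,0,0,1,0,0,0,0,0,0]'

```text
clock: 6.6
eef_pos: [476.7, -346.6, 16.6]
ee_rot: [-0.0, -0.0, 1.0, 0.0]
ft_force: [-0.4, 0.3, -1.2]
gripper_width: 0.1
```

Request:
carry_out --plan '[0,0,0,1,0,0,0,0,1,0,0,0,0,0,0]'

```text
clock: 6.9
eef_pos: [476.6, -346.6, 14.6]
ee_rot: [-0.0, -0.0, 1.0, 0.0]
ft_force: [1.0, -0.6, -0.7]
gripper_width: -0.2
```

Request:
carry_out --plan '[0,0,0,1,0,0,0,0,1,0,0,0,0,0,0]'

```text
clock: 7.2
eef_pos: [476.6, -346.6, 12.6]
ee_rot: [-0.0, -0.0, 1.0, 0.0]
ft_force: [0.4, 0.4, -0.4]
gripper_width: -0.0
```

```bash
python3 - <<'E'
from h import *
s=r.state(); print(s["clock"],np.round(s["eef_pos"],1),np.round(s["ft_force"],2),np.round(s["effort"],1))
c=camera("scene");P=cloud(c)
for v in range(214,226): print(v,P[v,223].round(0),c["img"][v,223],P[v,220].round(0))
A=cv2.resize(c["img"][200:240,200:250],(800,600),interpolation=cv2.INTER_CUBIC);A=np.clip(A*1.6,0,255).astype(np.uint8);cv2.imwrite("pics/s4.png",A)
E
```

```text
7.2 [ 476.6 -346.6   12.6] [ 0.36  0.39 -0.36] [ -0.  -39.2 -32.   -0.   -0.   -0. ]
214 [ 470. -356.   63.] [52 51 46] [ 467. -349.   62.]
215 [ 469. -356.   61.] [53 54 48] [ 464. -350.   63.]
216 [ 469. -356.   57.] [55 55 49] [ 465. -349.   57.]
217 [ 469. -355.   53.] [56 57 52] [ 463. -350.   56.]
218 [ 471. -354.   47.] [59 59 53] [ 467. -347.   47.]
219 [ 468. -356.   47.] [64 64 59] [ 467. -347.   43.]
220 [ 469. -354.   41.] [78 79 75] [ 466. -348.   41.]
221 [ 468. -355.   39.] [86 88 84] [ 473. -343.   28.]
222 [ 474. -351.   27.] [88 91 88] [ 469. -345.   30.]
223 [ 469. -354.   30.] [93 96 93] [ 463. -349.   34.]
224 [ 466. -355.   29.] [100 104 103] [ 463. -349.   29.]
225 [ 463. -358.   30.] [108 112 112] [ 461. -350.   28.]
```

View pics/s4.png

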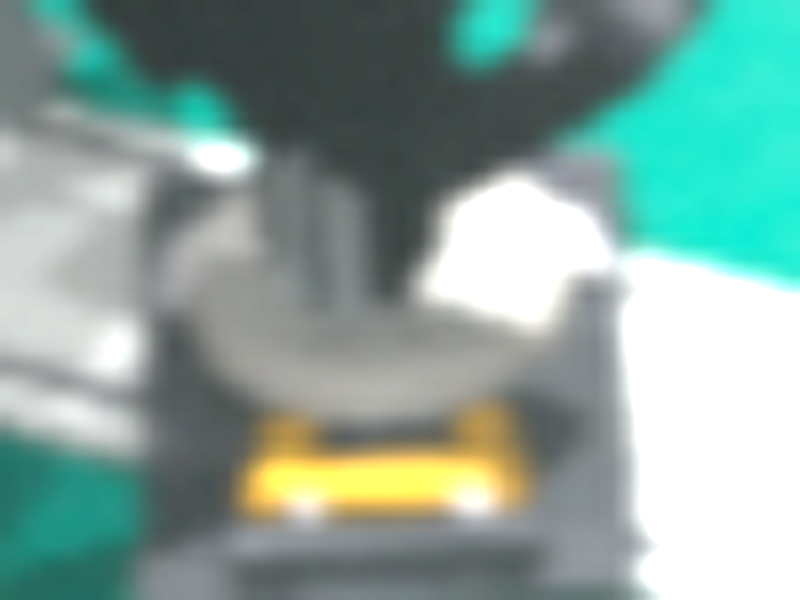

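The fingertips now show at about z 38, still 6–8 mm above the block (zoom 360,310).

Request:
carry_out --plan '[0,0,0,1,0,0,0,0,1,0,0,0,0,0,0]'

```text
clock: 7.55
eef_pos: [476.6, -346.6, 10.6]
ee_rot: [-0.0, -0.0, 1.0, 0.0]
ft_force: [-0.1, -0.2, 0.2]
gripper_width: -0.0
```

Request:
carry_out --plan '[0,0,0,1,0,0,0,0,1,0,0,0,0,0,0]'

```text
clock: 7.85
eef_pos: [476.6, -346.6, 8.6]
ee_rot: [-0.0, -0.0, 1.0, 0.0]
ft_force: [0.6, -1.1, 0.5]
gripper_width: -0.0
```

Request:
carry_out --plan '[0,0,0,1,0,0,0,0,0,0]'

```text
clock: 8.05
eef_pos: [476.6, -346.6, 7.7]
ee_rot: [-0.0, -0.0, 1.0, 0.0]
ft_force: [0.6, 0.1, -0.4]
gripper_width: -0.1
```

Request:
carry_out --plan '[0,0,0,1,0,0,0,0,0,0]'

```text
clock: 8.25
eef_pos: [476.6, -346.6, 6.6]
ee_rot: [-0.0, -0.0, 1.0, 0.0]
ft_force: [-0.3, 0.4, -0.0]
gripper_width: 0.3
```

Request:
carry_out --plan '[0,0,0,1,0,0,0,0,0,0]'

```text
clock: 8.45
eef_pos: [476.8, -346.7, 5.8]
ee_rot: [0.0, -0.0, 1.0, -0.0]
ft_force: [-0.7, -0.7, 0.9]
gripper_width: 0.0
```

Request:
carry_out --plan '[0,0,0,1,0,0,0,0,0,0]'

```text
clock: 8.65
eef_pos: [476.9, -346.9, 5.1]
ee_rot: [0.0, -0.0, 1.0, -0.0]
ft_force: [0.4, -0.3, 1.2]
gripper_width: -0.2
```

Request:
carry_out --plan '[0,0,0,1,0,0,0,0,0,0]'

```text
clock: 8.85
eef_pos: [476.7, -346.7, 3.7]
ee_rot: [0.0, -0.0, 1.0, 0.0]
ft_force: [-0.4, -0.1, -0.1]
gripper_width: -0.1
```

```bash
cat > look.py <<'E'
from h import *
import sys
n=sys.argv[1]
s=r.state(); print(s["clock"],np.round(s["eef_pos"],1),np.round(s["ft_force"],2),np.round(s["effort"],1))
c=camera("scene");P=cloud(c)
for v in range(216,228): print(v,P[v,223].round(0),P[v,220].round(0),P[v,229].round(0))
A=cv2.resize(c["img"][200:240,200:250],(800,600),interpolation=cv2.INTER_CUBIC);A=np.clip(A*1.5,0,255).astype(np.uint8);cv2.imwrite(f"pics/{n}.png",A)
E
python3 look.py s5
```

```text
8.85 [ 476.7 -346.7    3.7] [-0.44 -0.08 -0.05] [ -0.  -39.4 -31.6  -0.    0.    0. ]
216 [ 470. -355.   56.] [ 467. -348.   55.] [ 500. -354.   27.]
217 [ 472. -354.   49.] [ 466. -349.   53.] [ 496. -356.   27.]
218 [ 471. -354.   47.] [ 468. -347.   45.] [ 492. -358.   28.]
219 [ 470. -354.   43.] [ 467. -347.   43.] [ 488. -360.   29.]
220 [ 469. -354.   41.] [ 466. -347.   40.] [ 486. -362.   29.]
221 [ 468. -356.   40.] [ 465. -348.   39.] [ 483. -363.   28.]
222 [ 469. -354.   34.] [ 466. -347.   33.] [ 481. -364.   27.]
223 [ 466. -356.   34.] [ 467. -346.   28.] [ 478. -366.   28.]
224 [ 467. -355.   28.] [ 464. -348.   28.] [ 476. -367.   26.]
225 [ 464. -357.   29.] [ 461. -350.   28.] [ 472. -370.   27.]
226 [ 464. -357.   25.] [ 461. -349.   24.] [ 474. -368.   21.]
227 [ 462. -358.   23.] [ 460. -350.   21.] [ 475. -367.   15.]
```

View pics/s5.png

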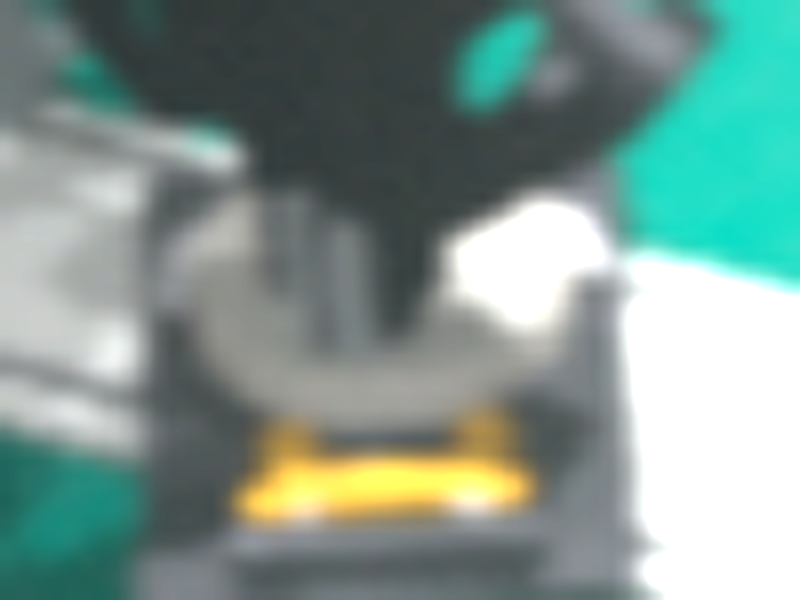

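The fingertips (zoom 350,350) are now practically on the block.

Request:
carry_out --plan '[0,0,0,1,0,0,0,0,0,0]'

```text
clock: 9.1
eef_pos: [476.4, -346.3, 2.3]
ee_rot: [-0.0, -0.0, 1.0, 0.0]
ft_force: [0.7, 0.4, 0.0]
gripper_width: 0.1
```

Request:
carry_out --plan '[0,0,0,1,0,0,0,0,0,0]'

```text
clock: 9.3
eef_pos: [476.6, -346.5, 1.5]
ee_rot: [-0.0, -0.0, 1.0, 0.0]
ft_force: [0.1, 0.2, 0.3]
gripper_width: -0.3
```

Request:
carry_out --plan '[0,0,0,1,0,0,0,0,0,0]'

```text
clock: 9.5
eef_pos: [476.6, -346.6, 0.6]
ee_rot: [-0.0, -0.0, 1.0, 0.0]
ft_force: [0.6, -0.4, -0.4]
gripper_width: -0.2
```

Request:
carry_out --plan '[0,0,0,1,0,0,0,0,0,0]'

```text
clock: 9.7
eef_pos: [476.9, -346.8, 0.1]
ee_rot: [0.0, -0.0, 1.0, -0.0]
ft_force: [-0.4, -0.1, 0.4]
gripper_width: -0.1
```

Request:
carry_out --plan '[0,0,0,1,0,0,0,0,0,0]'

```text
clock: 9.9
eef_pos: [476.9, -346.8, 0.1]
ee_rot: [-0.0, -0.0, 1.0, 0.0]
ft_force: [-2.7, 2.5, 8.5]
gripper_width: -0.2
```

Request:
carry_out --plan '[0,0,0,1,0,0,0,0,0,0]'

```text
clock: 10.1
eef_pos: [476.9, -346.9, 0.0]
ee_rot: [-0.0, -0.0, 1.0, 0.0]
ft_force: [-5.0, 3.0, 12.9]
gripper_width: 0.1
```

```bash
python3 look.py s6
```

```text
10.1 [ 476.9 -346.9    0. ] [-5.01  3.04 12.87] [ -0.3 -33.3 -29.1   0.1  -1.9  -0. ]
216 [ 470. -355.   56.] [ 468. -348.   54.] [ 464. -377.   71.]
217 [ 470. -355.   52.] [ 469. -347.   49.] [ 498. -355.   25.]
218 [ 471. -354.   46.] [ 464. -350.   51.] [ 497. -355.   23.]
219 [ 467. -356.   48.] [ 468. -347.   43.] [ 493. -358.   24.]
220 [ 466. -356.   45.] [ 467. -347.   40.] [ 488. -361.   26.]
221 [ 466. -356.   41.] [ 464. -349.   39.] [ 487. -361.   23.]
222 [ 467. -355.   36.] [ 465. -348.   34.] [ 484. -363.   24.]
223 [ 465. -357.   35.] [ 465. -347.   30.] [ 481. -365.   24.]
224 [ 468. -354.   27.] [ 467. -346.   24.] [ 479. -365.   21.]
225 [ 467. -355.   24.] [ 464. -347.   24.] [ 474. -368.   25.]
226 [ 465. -356.   24.] [ 463. -348.   21.] [ 472. -369.   23.]
227 [ 462. -358.   24.] [ 460. -350.   21.] [ 474. -368.   17.]
```

View pics/s6.png

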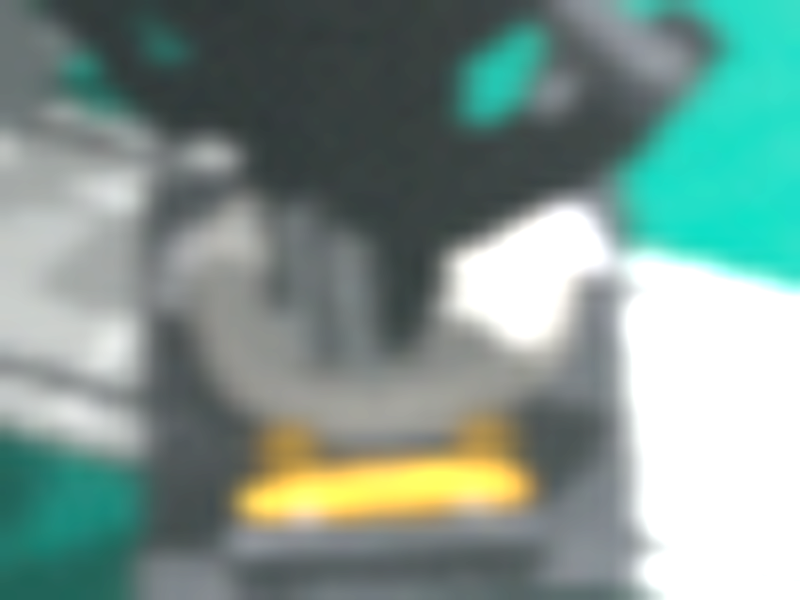

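The block now reads a flat z of about 24, so it has snapped down and is seated at 13 N. The reported TCP z runs about 25 mm below the real fingertips. I lift off and check.

Request:
carry_out --plan '[0,0,0,-4,0,0,0,0,-20,0,0,0,0,-45,0,0,0,0,-50,0,0,0,0,-50,0]'

```text
clock: 10.65
eef_pos: [476.3, -346.3, 167.8]
ee_rot: [-0.0, -0.0, 1.0, 0.0]
ft_force: [0.3, 0.2, 0.1]
gripper_width: 0.0
```

Request:
carry_out --plan '[0,0,0,-45,0,0,0,40,0,0,0,0,45,0,0,0,0,45,0,0,0,0,35,0,0]'

```text
clock: 11.15
eef_pos: [476.3, -179.6, 211.6]
ee_rot: [0.0, -0.001, 1.0, 0.0]
ft_force: [0.9, 0.5, -0.2]
gripper_width: 0.2
```

Request:
carry_out --plan '[0,9.5,30,0,0,0,0,0,0,0,0,0,0,0,0]'

```text
clock: 11.45
eef_pos: [467.1, -151.5, 211.7]
ee_rot: [0.0, -0.001, 1.0, -0.0]
ft_force: [-0.1, -0.3, -0.1]
gripper_width: -0.0
```

```bash
cat > look2.py <<'E'
from h import *
import sys
n=sys.argv[1]
s=r.state(); print(s["clock"],np.round(s["eef_pos"],1),np.round(s["ft_force"],2))
for k in("scene","top"):
    c=camera(k);P=cloud(c);np.savez(f"{k}_{n}.npz",**c)
    g=c["img"].astype(int);sat=g.max(-1)-g.min(-1)
    kk=P[(np.hypot(P[...,0]-491,P[...,1]+341)<27)&(P[...,2]>17)&(P[...,2]<40)&(sat<40)]
    if len(kk)>40:
        A=np.c_[kk[:,:2]-[491,-341],np.ones(len(kk))];co=np.linalg.lstsq(A,kk[:,2],rcond=None)[0];print(k,len(kk),"plane",co.round(3),"std",(kk[:,2]-A@co).std().round(2))
    x0,y0=(140,130) if k=="scene" else (140,140)
    A=cv2.resize(c["img"][y0:y0+135,x0:x0+180],(800,600),interpolation=cv2.INTER_CUBIC);cv2.imwrite(f"pics/{k}_{n}.png",A)
E
python3 look2.py a
```

```text
11.45 [ 467.1 -151.5  211.7] [-0.14 -0.25 -0.1 ]
scene 249 plane [-1.2000e-02  3.0000e-03  2.3841e+01] std 1.65
top 250 plane [3.0000e-03 0.0000e+00 2.5919e+01] std 1.97
```

View pics/scene_a.png

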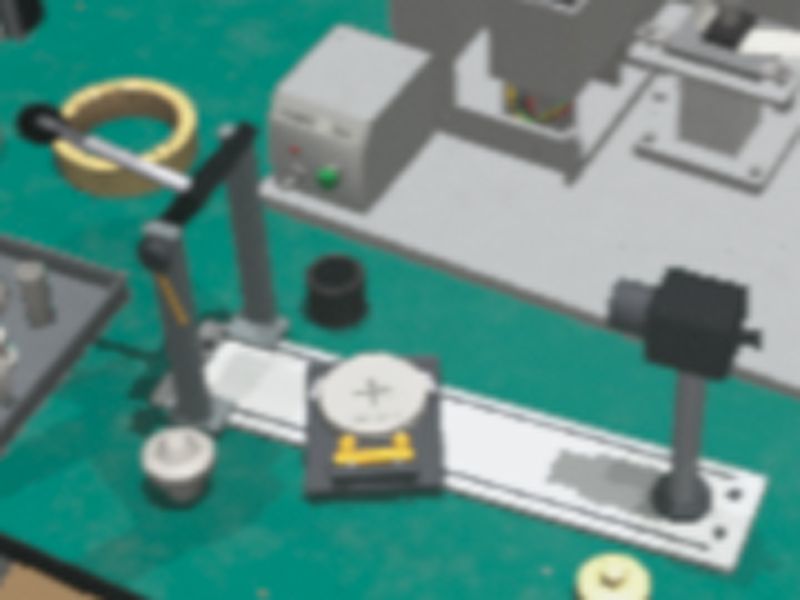

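View pics/top_a.png

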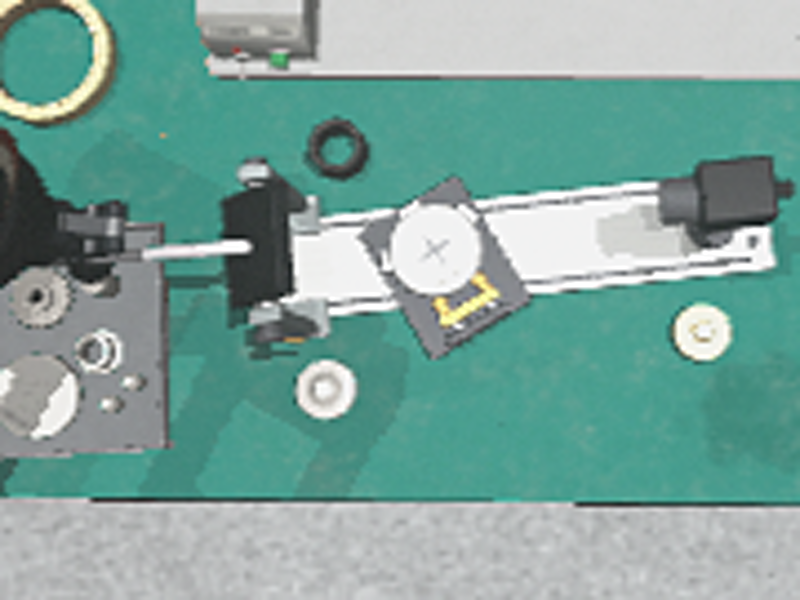

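The block lies level: the fitted plane slopes are under 0.012 rad, its top is at z of about 25, and the jaw is now clear of it. Next I work out the lever angle.

```bash
python3 - <<'E'
from h import *
S=dict(np.load("scene_a.npz"));T=dict(np.load("top_a.npz"))
def tri(us,ut):
    Ps=[]
    for c in(S,T):
        R,_=cv2.Rodrigues(c["rvec"]);K=np.array([[c["fx"],0,c["cx"]],[0,c["fy"],c["cy"]],[0,0,1.]]);Ps.append(K@np.c_[R,np.ravel(c["tvec"])])
    X=cv2.triangulatePoints(Ps[0],Ps[1],np.array(us,float),np.array(ut,float)).ravel();X=X[:3]/X[3]
    return X, proj(S,X)[0]-us, proj(T,X)[0]-ut
s=lambda u,v:(140+u*.225-.4,130+v*.225-.4); t=lambda u,v:(140+u*.225-.4,140+v*.225-.4)
for n,a,b in[("cross",s(375,390),t(436,249)),("lens",s(612,302),t(662,200)),("postN",s(165,232),t(280,312)),("postF",s(238,130),t(253,170))]:
    X,e,f=tri(a,b);print(n,np.round(X,1),np.round(e,1),np.round(f,1))
for p in ([467,-151,237],[467,-151,212],[467.5,-152,175]): print(proj(S,p),proj(T,p))
E
python3 - <<'E'
import sys;sys.path.insert(0,'.')
import numpy as np,cv2
c=np.load("scene_a.npz")
cv2.imwrite("pics/hand_a.png",cv2.resize(c["img"][70:220,100:300],(800,600),interpolation=cv2.INTER_CUBIC))
E
```

```text
cross [ 492.2 -341.7   22.6] [-0.3  0. ] [ 0.4 -0.2]
lens [ 508.2 -485.4  146. ] [ 0.2 -0. ] [-0.2  0.1]
postN [ 436.4 -256.6  157.9] [ 0.9 -0. ] [-1.   0.7]
postF [ 524.1 -241.7  158.2] [-0.4  0. ] [ 0.5 -0.3]
[[144.00533966 135.72020355]] [[152.7106596  195.33038411]]
[[145.89559559 144.11237165]] [[155.85170207 196.44881568]]
[[149.03165027 156.04385813]] [[160.58151616 197.80407524]]
```

View pics/hand_a.png

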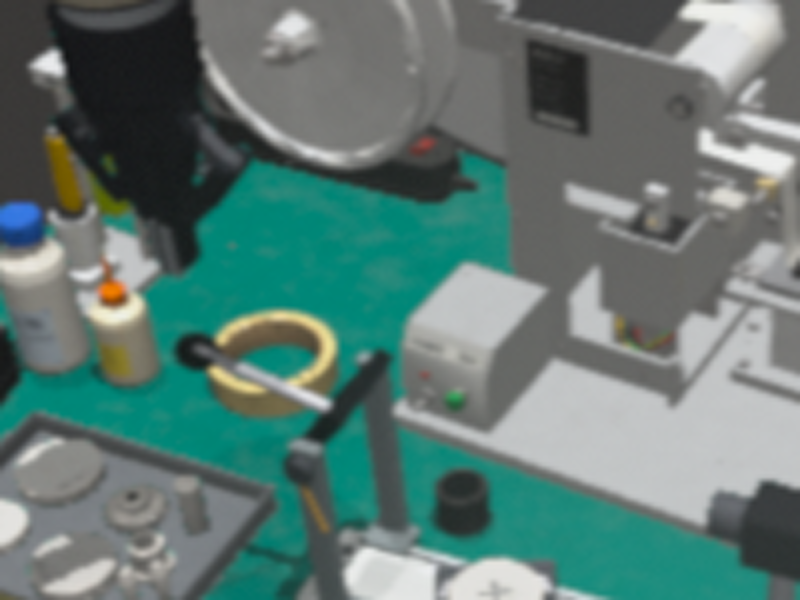

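The fingertip shows at zoom (178,270), right over the pad at (197,350). It sits about 22 mm higher than reported, which agrees with the offset seen at the block. I descend to the pad.

Request:
carry_out --plan '[0,0,0,25,0,0,0,0,20,0,0,0,0,7,0,0,0,0,0,0]'

```text
clock: 11.95
eef_pos: [466.4, -152.1, 158.5]
ee_rot: [-0.001, 0.0, 1.0, 0.001]
ft_force: [-0.2, -0.4, -0.1]
gripper_width: -0.2
```

Request:
carry_out --plan '[0,0,0,2,0,0,0,0,2,0,0,0,0,0,0]'

```text
clock: 12.25
eef_pos: [467.5, -152.0, 156.5]
ee_rot: [0.001, -0.0, 1.0, -0.0]
ft_force: [-0.2, 0.1, 0.1]
gripper_width: 0.0
```

Request:
carry_out --plan '[0,0,0,2,0,0,0,0,2,0,0,0,0,0,0]'

```text
clock: 12.55
eef_pos: [467.0, -151.6, 151.6]
ee_rot: [-0.0, -0.0, 1.0, 0.0]
ft_force: [0.5, 0.2, 0.0]
gripper_width: -0.0
```

Request:
carry_out --plan '[0,0,0,2,0,0,0,0,2,0,0,0,0,0,0]'

```text
clock: 12.85
eef_pos: [467.3, -151.5, 147.8]
ee_rot: [0.0, -0.0, 1.0, 0.0]
ft_force: [0.1, 0.8, 2.7]
gripper_width: -0.1
```

Contact came at a reading of about 150. I press to about 132.

Request:
carry_out --plan '[0,0,0,3,0,0,0,0,4,0,0,0,0,4,0,0,0,0,3,0,0,0,0,0,0]'

```text
clock: 13.35
eef_pos: [467.0, -151.5, 133.3]
ee_rot: [-0.0, -0.0, 1.0, 0.0]
ft_force: [0.3, 2.5, 2.7]
gripper_width: 0.1
```

Request:
carry_out --plan '[0,0,0,1.5,0,0,0,0,0,0,0,0,0,0,0]'

```text
clock: 13.65
eef_pos: [467.1, -151.6, 132.4]
ee_rot: [-0.0, -0.0, 1.0, 0.0]
ft_force: [0.5, 2.7, 3.4]
gripper_width: -0.1
```

```bash
python3 look2.py b; python3 - <<'E'
import numpy as np,cv2
for k,(x,y) in(("scene",(140,140)),):
    for n in "ab":
        c=np.load(f"{k}_{n}.npz")["img"][140:215,140:240]
        cv2.imwrite(f"pics/ndl_{n}.png",cv2.resize(c,(800,600),interpolation=cv2.INTER_CUBIC))
E
```

```text
13.65 [ 467.1 -151.6  132.4] [0.5  2.68 3.36]
scene 247 plane [4.0000e-03 1.0000e-03 2.3978e+01] std 1.55
top 246 plane [ 4.0000e-03 -6.0000e-03  2.5866e+01] std 1.9
```

View pics/ndl_a.png

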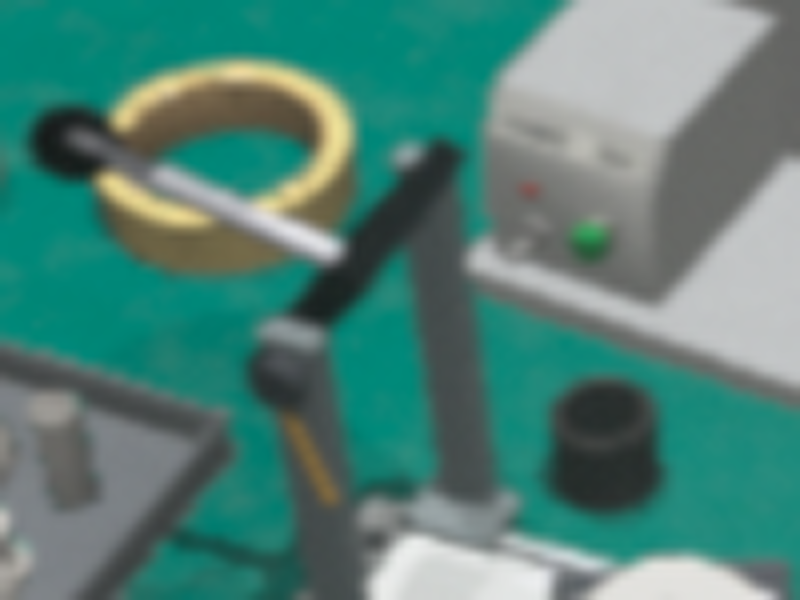

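View pics/ndl_b.png

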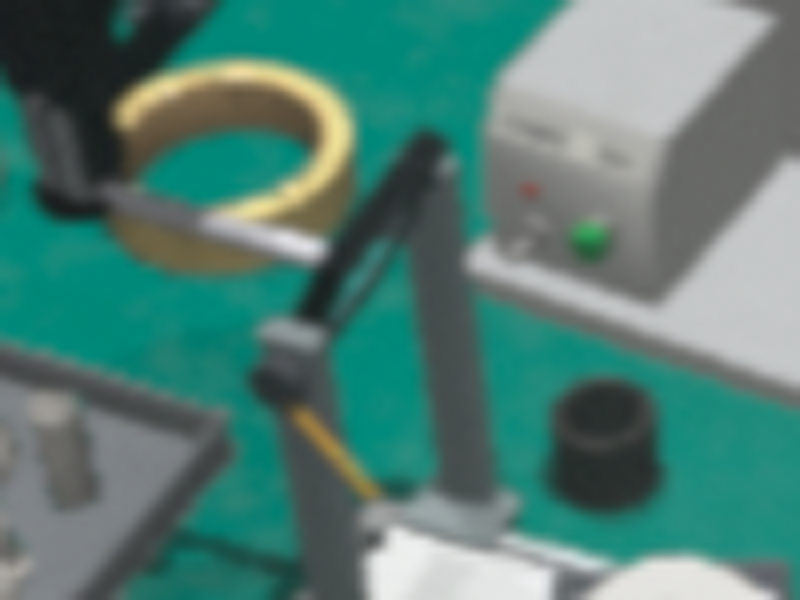

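```bash
python3 - <<'E'
from h import *
S=dict(np.load("scene_b.npz"))
z=lambda u,v:np.array((140+u/8-.4,140+v/8-.4))
h=np.array([.122,-.993,0]);p=np.array([-.993,-.122,0]);H=np.array([480,-248.5,150.])
for off in(45,52,58):
  K=H+p*off
  f=lambda q:proj(S,[K+L*(np.cos(q)*h-np.sin(q)*np.array([0,0,1])) for L in(10,45)])
  print(off,"K",((proj(S,K)[0]+.4-140)*8).round())
  for n,b,t in(("a",z(285,410),z(335,502)),("b",z(292,408),z(378,495))):
    ang=np.arctan2(*(t-b)[::-1]); qs=np.radians(np.arange(30,90,.25))
    A=[np.arctan2(*(f(q)[1]-f(q)[0])[::-1]) for q in qs]
    i=np.argmin(abs(np.array(A)-ang)); print(n,"phi deg by slope",np.degrees(qs[i]),"tip",((f(qs[i])[1]+.4-140)*8).round())
# lever angle from cloud
for n in "ab":
  for k in("scene","top"):
    c=dict(np.load(f"{k}_{n}.npz"));P=cloud(c).reshape(-1,3)-H
    s=-P@h;w=P@p;m=(s>25)&(s<75)&(abs(w)<7)&(abs(P[:,2])<40)
    co=np.polyfit(s[m],P[m,2],1);print(n,k,m.sum(),"lever slope",np.arctan(co[0]).round(3),"z at 60",np.polyval(co,60).round(1))
X=np.array([492.2,-341.7,25])-H;print("need phi",np.degrees(np.arctan2(-X[2],X@h)))
E
```

```text
45 K [298. 356.]
a phi deg by slope 70.5 tip [360. 470.]
b phi deg by slope 47.75 tip [401. 461.]
52 K [287. 371.]
a phi deg by slope 70.75 tip [349. 485.]
b phi deg by slope 48.00000000000001 tip [391. 476.]
58 K [278. 384.]
a phi deg by slope 71.0 tip [339. 498.]
b phi deg by slope 48.25 tip [381. 490.]
a scene 72 lever slope 0.239 z at 60 15.4
a top 72 lever slope 0.304 z at 60 17.6
b scene 69 lever slope 0.038 z at 60 3.2
b top 46 lever slope 0.137 z at 60 7.2
need phi 53.04629509861473
```

The needle swung from zoom (335,502) to (378,495), a change of about 22.75° against the 20.9° needed. The lever depth gives 0.17–0.20 rad against 0.183. I ease up slightly to centre it.

Request:
carry_out --plan '[0,0,0,-0.8,0,0,0,0,0,0,0,0,0,0,0,0,0,0,0,0,0,0,0,0,0]'

```text
clock: 14.25
eef_pos: [467.1, -151.7, 133.1]
ee_rot: [-0.0, -0.0, 1.0, -0.0]
ft_force: [-0.1, 2.0, 3.1]
gripper_width: -0.3
```

```bash
python3 look2.py c; python3 - <<'E'
import sys;sys.path.insert(0,'.')
from h import *
c=dict(np.load("scene_c.npz"))
cv2.imwrite("pics/ndl_c.png",cv2.resize(c["img"][172:210,165:200],(740,600)[:2],interpolation=cv2.INTER_CUBIC))
# needle pixels
for n in "abc":
    c=dict(np.load(f"scene_{n}.npz"));g=c["img"].astype(int)[185:207,168:195]
    w=np.clip((g[...,2]-g[...,0])-25,0,None)*1.;w[g[...,1]>g[...,2]]=0
    v,u=np.nonzero(w);d=cv2.fitLine(np.c_[u,v].astype(np.float32),cv2.DIST_HUBER,0,.01,.01).ravel()
    print(n,len(u),np.degrees(np.arctan2(d[1],d[0])).round(1),u.min()+168,u.max()+168,v.min()+185,v.max()+185)
H=np.array([480,-248.5,150.]);S=c;h=np.array([.122,-.993,0]);K=H+np.array([-.993,-.122,0])*58
for q in(74,71,60,55,53,51,48):
    a=np.radians(q);e=proj(S,[K+L*(np.cos(a)*h-np.sin(a)*np.array([0,0,1])) for L in(10,45)]);dd=e[1]-e[0];print(q,np.degrees(np.arctan2(dd[1],dd[0])).round(1))
E
```

```text
14.25 [ 467.1 -151.7  133.1] [-0.07  2.04  3.1 ]
scene 244 plane [-0.0000e+00 -1.6000e-02  2.3947e+01] std 1.52
top 248 plane [ 7.000e-03 -0.000e+00  2.569e+01] std 1.8
a 25 63.5 176 181 192 202
b 30 45.8 176 186 191 201
c 33 46.8 176 186 191 201
74 64.0
71 61.5
60 53.2
55 49.8
53 48.5
51 47.2
48 45.2
```

View pics/ndl_c.png

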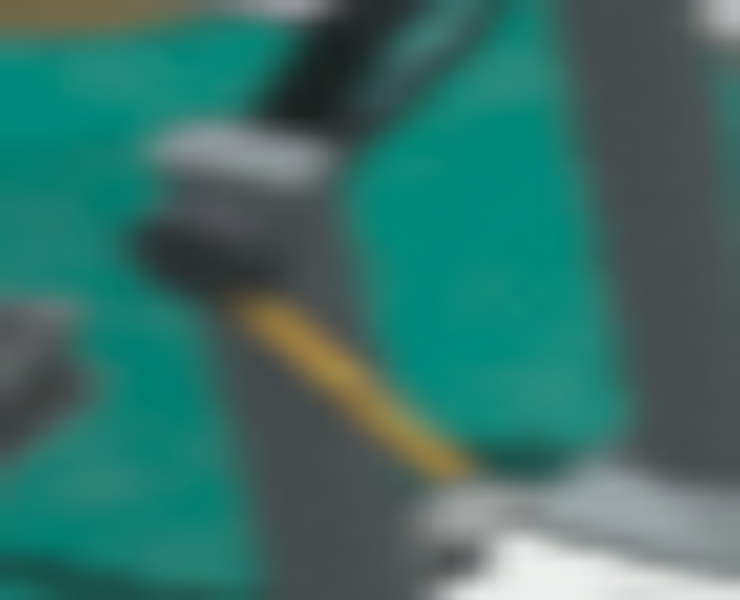

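The needle line is at 46.8° in the image, which puts the sight about 51° below level. About 53° is needed, so I ease up 1 mm more.

Request:
carry_out --plan '[0,0,0,-1,0,0,0,0,0,0,0,0,0,0,0,0,0,0,0,0,0,0,0,0,0]'

```text
clock: 14.85
eef_pos: [467.1, -151.8, 134.1]
ee_rot: [0.0, -0.0, 1.0, -0.0]
ft_force: [0.8, 1.5, 2.4]
gripper_width: -0.3
```

```bash
python3 look2.py d; python3 - <<'E'
import sys;sys.path.insert(0,'.')
from h import *
for n in "abcd":
    c=dict(np.load(f"scene_{n}.npz"));g=c["img"].astype(int)[185:207,168:195]
    w=np.clip((g[...,2]-g[...,0])-25,0,None)*1.;w[g[...,1]>g[...,2]]=0
    v,u=np.nonzero(w);d=cv2.fitLine(np.c_[u,v].astype(np.float32),cv2.DIST_HUBER,0,.01,.01).ravel()
    W=w[v,u];m=np.c_[u,v]-np.average(np.c_[u,v],axis=0,weights=W);C=(m*W[:,None]).T@m;e=np.linalg.eigh(C)[1][:,1]
    print(n,np.degrees(np.arctan2(d[1],d[0])).round(1),np.degrees(np.arctan(e[1]/e[0])).round(1))
H=np.array([480,-248.5,150.]);h=np.array([.122,-.993,0]);p=np.array([-.993,-.122,0])
for n in "abcd":
  for k in("scene","top"):
    c=dict(np.load(f"{k}_{n}.npz"));P=cloud(c).reshape(-1,3)-H
    s=-P@h;w=P@p;m=(s>25)&(s<75)&(abs(w)<7)&(abs(P[:,2])<40)
    co=np.polyfit(s[m],P[m,2],1);print(n,k,"z at 55",np.polyval(co,55).round(1))
E
```

```text
14.85 [ 467.1 -151.8  134.1] [0.78 1.52 2.39]
scene 243 plane [-0.0000e+00 -8.0000e-03  2.3972e+01] std 1.58
top 248 plane [-5.0000e-03  5.0000e-03  2.5666e+01] std 1.99
a 63.5 63.6
b 45.8 49.5
c 46.8 49.7
d 49.7 50.3
a scene z at 55 14.2
a top z at 55 16.0
b scene z at 55 3.0
b top z at 55 6.5
c scene z at 55 3.5
c top z at 55 7.0
d scene z at 55 4.0
d top z at 55 7.2
```

The two needle fits and the two lever-depth estimates bracket the target between the last two settings, so I go back down 0.6 mm and hold.

Request:
carry_out --plan '[0,0,0,0.6,0,0,0,0,0,0,0,0,0,0,0,0,0,0,0,0,0,0,0,0,0]'

```text
clock: 15.45
eef_pos: [467.1, -151.7, 133.5]
ee_rot: [-0.0, -0.0, 1.0, -0.0]
ft_force: [-0.8, 1.9, 2.4]
gripper_width: 0.1
```

```bash
python3 look2.py e; python3 - <<'E'
import sys;sys.path.insert(0,'.')
from h import *
print(finish_job()); print(r.state()["ft_force"])
E
```

```text
15.45 [ 467.1 -151.7  133.5] [-0.81  1.88  2.42]
scene 244 plane [-1.1000e-02 -5.0000e-03  2.4045e+01] std 1.73
top 252 plane [7.0000e-03 2.4000e-02 2.6062e+01] std 2.03
the job is handed in; nothing more can be done
None
the job is handed in; nothing more can be done
```

View pics/scene_e.png

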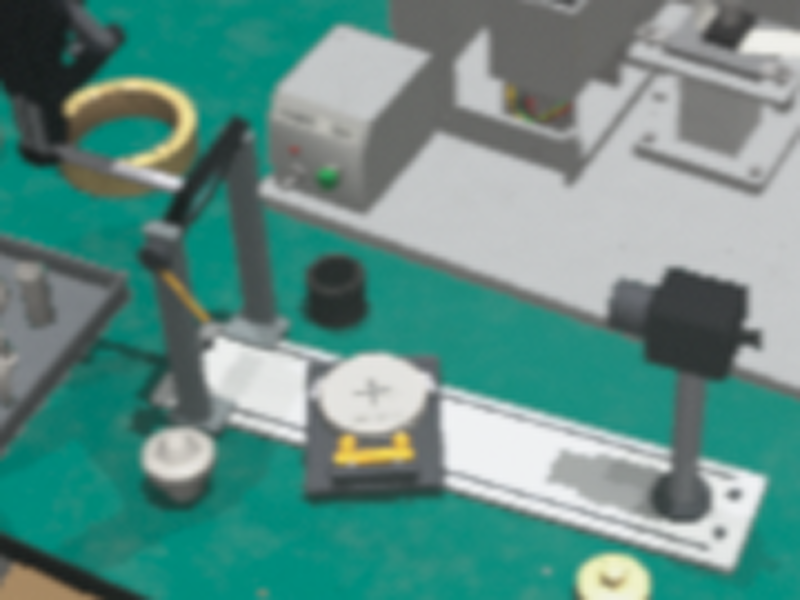

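I pressed the block level into its nest, pushed the mirror's lever down with the shut fingers, and handed the job in at about 15.5 s with the fingers still holding it. No verdict was reported, and I never had the stand camera's own picture, so the aim at the cross is inferred from the needle and the lever.

- **Block:** It was pressed to about 13 N on the jaw side, a little over the 5 to 10 N suggested. Its fitted top lies at z 24 to 26 mm. Its slope was within about 0.016 rad in the earlier checks. In the very last pictures, one view gave 0.012 rad and the other 0.025 rad, which I put down to depth noise of about 2 mm.
- **Line of sight:** It needs to fall about 53° below level, a mirror turn of about 0.183 rad. Around the final setting, the needle fits gave about 50° to 56° and the lever depth gave 0.16 to 0.19 rad. These disagree, but the target lies between them. I estimate the line passes within roughly 5 mm of the cross, against the 12 mm allowed.
- **Hold:** The fingers press the lever with about 3 N. The arm was stationary for 0.4 s before handing in.
- **Bystanders:** The anvil, the loupe and the brass weight still stand where they were in the last picture.
- **Disagreement:** The reported height of the fingertips ran about 22 to 25 mm below where the pictures and contact put it. I went by the pictures and the force readings instead.

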